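# Roll the comb-frame holder's jaw up to the bee-space mark

### The arm

A 6-joint arm with a two-finger parallel gripper is mounted at the origin on the work surface. World frame = base frame: x ahead of the robot, y to its left, z up, the work surface at z = 0. Lengths are in m, angles in degrees, forces in N, time in s.
With the tool pointing down it reaches from about 0.25 to 0.725 m from the base axis. Payload 9.7 kg.
Tool frame: the origin (TCP) lies at the very end of the fingers, on their centre line; the grasp point (between the pads) lies 19 mm behind it; z points along the fingers, y is the direction in which the jaws open and shut (so a half turn about z gives the same grasp; the last joint's range is limited). The gripper opens to 85 mm and grips with 20 to 120 N. Pads are 22 mm wide; open, the fingers measure 114 mm over their backs; the gripper's body (76 mm by 85 mm) begins 54 mm behind the grasp point. The pads swing forward as they close: fully open they stand 13 mm farther back than shut.
Start: joints at [-70.187, 4.979, 10.078, 95.1, 0, 90], TCP at [0.186, -0.517, 0.231] pointing down, gripper open.
Joint ranges: [-179.16, 179.16], [-48.56, 103.87], [-65.8, 70.77], [-126.05, 130.52], [-82.76, 87.17], [-180, 180]. Speed limits (degrees/s): [127.2, 127.2, 147.25, 180, 180, 180].

### API

Orientations are given as [roll, pitch, yaw] about the fixed x, y, z axes, in that order (R = Rz(yaw) Ry(pitch) Rx(roll)).
In Python, from workcell import bot gives the robot as it stands.
- The arm moves only by the shell command python3 -m pendant 'ROWS' [FORCE]. ROWS is JSON, a list that holds one entry, the list of rows, each a list of 7 numbers: the shift along the tool's x, y, z in cm, then the turn, a rotation vector about the tool's x, y, z in rad, then the opening in per cent of the stroke, from 0 (shut) to 100 (fully open). In form: [[[dx, dy, dz, ax, ay, az, gripper], ...]]. A call has 1 to 5 rows; each row shifts and turns the pose as measured when the row begins, along the tool's axes as they then stand; what a row does not reach is not made up. A row lasts 1/12 s, in which the tool goes at most 41.7 mm and 7.16 degrees, less where a joint would pass 70% of its speed; a pose out of reach is approached as far as the arm can. A call with a gripper value outside its range is refused whole. The fingers move at their own pace and stop on an object; FORCE is the grip in N (left out, the last holds). Time passes only in rows, so rows that do not move let the fingers close. It gives the time, the measured TCP pose, the force and the opening at its end, in the units of the state.
- bot.get_obs(): the state, without advancing time (a new reading comes with each control period).
- bot.camera(name): name is "scene" or "side" or "wrist"; returns the picture (384x512x3 uint8, red, green, blue); there is no depth.
- bot.get_calibration(name): a dict with "intrinsics" (3x3 intrinsics, pixels), "pose" (4x4, takes a point from camera to world coordinates); the wrist camera has in their place "T_tool_cam" (4x4, takes a point from camera to tool coordinates, whose origin is the TCP and whose axes are the flange's). Camera axes: x right, y down, z forward; pixel columns grow to the right and rows downward; lengths in m; the calibration is good to about 2 mm. A picture is of the moment at which its call begins: read the wrist's pose just before it. get_calibration takes no time and is no camera call.
- bot.job_done(): hands the job in, once; it reports no verdict.
Trained networks look in the newest picture that a camera, given by its name, has taken for a name from the list of things; names that differ only in an ending like _2 or _b are one class to them, and where a whole thing is asked for, a point or a joint stands for the part that bears it (a point fixed in the world has none). Each returns a list of dicts, best first, with "confidence" (0 to 1); they miss things now and then, are a little off and sometimes report something else, mostly with a low value. They report only what shows in the picture. A call takes as long as a camera call.
- bot.masks_of(camera, thing): "pixels" (384x512 bool, what is visible of it) and "extent" ([left, top, right, bottom] in pixels, round what is visible of it).
- bot.mark_of(camera, thing): "uv" ([column, row] in pixels: a listed point, or the origin of a listed thing).
The state is a dict: "time": time; "q": joint angles; "qd": joint speeds; "joint_efforts": joint torques, N m; "ee_pos": TCP position; "tcp_rot": TCP orientation; "wrist_force": force on the tool from outside, world axes, zero at the start; "torque": the same for the moment, N m; "opening": finger opening in m.
Only numpy, scipy, OpenCV 4.12 (cv2) and the standard library are available. Lean on these libraries where they do the work, as an engineer would, in place of code of your own. Each camera call takes 0.05 s, during which the arm holds its last target. There are 200 camera calls.

### The job

On the comb-frame holder, roll the brass knurled wheel under a fingertip until the front face of the blue jaw is level with the red gauge mark, so that the bee-space gap is left in front of the comb frame. Do not push the jaw itself or let it run well past the mark towards the frame, do not lift or shift the comb frame, and leave everything else on the bench where it is; finish with the hand clear of the holder.

Things in the scene. Friction and masses are not known exactly. Their poses are not given: they have to be found in the camera images.
- holder: Comb-frame holder, screwed down: plywood bed 210 x 400 x 12 mm (x +-105, y -60 to +340 mm). Origin on the table top right under the wheel's axis; y points along the bed from the wheel to the jaw and comb frame (closing direction), z up. Grey wheel housing: x +-34, y +-40 mm; its cheeks (x 26 to 34 mm either side) reach 62 mm height, its end walls 48 mm.
- wheel: Brass knurled wheel, with a dark rib every quarter turn: a roller 44 mm wide (along holder x), 61 mm in diameter over its 20 round ribs (2.5 mm high, 9 mm apart, along the axle). Origin: its centre, 45 mm above the table on the holder's z axis; x along the axle, the body turns with the wheel. Rolling its top towards the comb frame (holder +y) closes the jaw, 15 mm per rad; rolling back opens it.
- wheel_top (a point): Uppermost point of the wheel, 75.5 mm above the table, 13 mm above the housing's cheeks (fixed to the holder; axes as the holder's). The wheel does not give downward; it needs about 1.5 N at the rim to turn, so a light press of 5 N or more and a drag along holder y roll it, about 0.5 mm of jaw per mm of drag. It stays where it is left.
- jaw: Blue jaw: a bar 160 mm long (x), 14 mm thick (y), top 48 mm above the table with a white stripe along it. Slides only along holder y, geared to the wheel; not to be pushed itself. Origin on its front face, at table height; axes as the holder's.
- jaw_edge (a point): Middle of the top edge of the jaw's front face, the face that looks to the comb frame (holder +y). 48 mm above the table; more than 5 mm past the mark is too far; axes as the holder's.
- gauge_mark (a point): Red gauge mark: midway between two upright red fins (20 mm wide, 5 mm thick in y, tops 48 mm above the table) just outside both ends of the jaw, a red line on the aluminium tray joining them. Point at the fins' mid-thickness, level with the jaw's top; axes as the holder's; fixed. The jaw's front face starts 16 to 43 mm short of it and must come level with it in y. It is 8 mm in front of the comb frame.
- comb_frame: A small wooden hive frame with yellow comb, lying loose on the aluminium tray: 165 x 180 mm, 26 mm thick at its near bar, top at 44 mm above the table. Origin at the centre of its underside; its near edge is 90 mm towards the wheel (-y). Must stay put.
- honey_jar: Bystander: amber honey jar with a yellow lid, 64 mm across, 85 mm tall, origin at the centre of its underside.
- small_jar: Bystander: small amber jar with a white lid, 52 mm across, 65 mm tall, origin at the centre of its underside.
- hive_tool: Bystander: flat red and steel hive tool lying on the table, 235 x 40 mm, up to 12 mm high, long along its y.
- grafting_pen: Bystander: thin yellow grafting pen lying on the table, 160 x 9 x 9 mm, long along its y.
- queen_cage: Bystander: yellow plastic queen cage, 75 x 34 x 17 mm, lying flat.
- cup: Bystander: white ceramic cup, 72 mm across, 75 mm tall, open at the top.
- wax_block: Bystander: yellow block of beeswax, 75 x 50 x 30 mm.

How it is judged (in metres and radians):
On the way, in this order (a step that is already met when the one before it is completed fails the run):
1. a fingertip presses on the knurled wheel (contact force between the fingers and wheel above 0.5 N), for 0.1 s.
2. the jaw's front face has been rolled level with the gauge mark (y of jaw_edge in the frame of gauge_mark between -0.002 and 0.002 m), for 0.2 s.
At the end, for the whole second after the job is handed in: The blue jaw's front face stands within 2 mm of the red gauge mark along the holder's y, the jaw is at rest, and the comb frame lies within 6 mm of where it was (all of step 2 and linear speed of jaw below 0.002 m/s and distance of comb_frame from where it was at the start of the episode below 0.006 m); the robot touches nothing.
It fails at once if the jaw is run more than 5 mm past the gauge mark (y of jaw_edge in the frame of gauge_mark above 0.005 m).
It fails at once if the jaw itself is pushed by the robot instead of the wheel (contact force between any of the fingers, the arm and jaw above 2 N).
It fails at once if the comb frame is lifted, carried or shifted by more than 6 mm (distance of comb_frame from where it was at the start of the episode above 0.006 m).
It fails at once if a bystander is lifted, carried or shifted by more than 20 mm (distance of any of honey_jar, small_jar, hive_tool, grafting_pen, queen_cage, cup, wax_block from where it was at the start of the episode above 0.02 m).
It also fails if it takes over 58 s, if anything falls off the work surface, if the arm or the gripper's body presses on something with over 40 N, if the wrist force passes 120 N, or if a joint passes its speed limit or range.

## Working session

There is one attempt and no reset: what is moved stays moved. The work goes in short steps, Python scripts to look and compute and a shell command to move; the robot and the scene stay as the last step left them, time stands still between calls to the robot, and variables do not carry over. Pictures are saved under pics/ and viewed, about 8 in all and at most 12, crops included, and the job is handed in when it is done.

```bash
mkdir -p pics; cat > h.py <<'E'
import numpy as np, cv2
from workcell import bot
from scipy.spatial.transform import Rotation as R
def cal(n):
    c=bot.get_calibration(n)
    if n=="wrist":
        o=bot.get_obs(); T=np.eye(4); T[:3,:3]=R.from_euler('xyz',o['tcp_rot'],degrees=True).as_matrix(); T[:3,3]=o['ee_pos']
        return np.array(c['intrinsics']),T@np.array(c['T_tool_cam'])
    return np.array(c['intrinsics']),np.array(c['pose'])
def at(n,uv,z,C=None):
    K,P=C or cal(n); d=P[:3,:3]@np.linalg.solve(K,[*uv,1]); s=(z-P[2,3])/d[2]; return P[:3,3]+s*d
def px(n,p,C=None):
    K,P=C or cal(n); c=P[:3,:3].T@(np.asarray(p)-P[:3,3]); u=K@c; return u[:2]/u[2]
def snap(n,f=None):
    C=cal(n); im=bot.camera(n)
    if f: cv2.imwrite('pics/'+f,im[:,:,::-1])
    return im,C
E
python3 - <<'E'
from h import *
o=bot.get_obs(); print(o)
a=[]
for n in("scene","side"):
    im,C=snap(n); a.append(im); print(n,C[1][:3,3])
    for t,z in(("wheel_top",.0755),("jaw_edge",.048),("gauge_mark",.048),("comb_frame",0.018),("holder",0)):
        r=bot.mark_of(n,t)[:2]
        print(t,[(np.round(q['uv'],1),round(q['confidence'],2),np.round(at(n,q['uv'],z,C),4)) for q in r])
cv2.imwrite('pics/a.png',cv2.resize(np.vstack(a),None,fx=.78,fy=.78)[:,:,::-1])
E
```

```text
{'time': 0.0, 'q': array([-7.01858035e+01,  5.00976922e+00,  1.00320145e+01,  9.51002789e+01,
        3.10721854e-03,  9.00007911e+01]), 'qd': array([-0.03993078, -0.03249005, -0.00361603,  0.03556634,  0.00669897,
       -0.03628291]), 'joint_efforts': array([-1.91008185e-03, -5.20388639e+01,  4.64806974e+01,  1.61010318e-02,
       -1.02352506e-04, -3.13895248e-05]), 'ee_pos': array([ 0.18636344, -0.51719661,  0.230574  ]), 'tcp_rot': array([-1.79921966e+02, -3.10613817e-03,  1.98134011e+01]), 'wrist_force': array([-0.27300297,  0.4291749 , -0.51239769]), 'torque': array([-0.00441964, -0.01387061, -0.00638833]), 'opening': 0.08538277898603254}
scene [1.05623532 0.65129002 0.65490084]
wheel_top [(array([223.3, 165.7]), 0.58, array([ 0.5606, -0.1621,  0.0755]))]
jaw_edge [(array([235.6, 190.3]), 0.61, array([ 0.5788, -0.0743,  0.048 ]))]
gauge_mark []
comb_frame [(array([255.8, 221.3]), 0.59, array([0.5906, 0.0336, 0.018 ]))]
holder [(array([221.9, 189.1]), 0.62, array([ 0.57, -0.16,  0.  ]))]
side [ 0.52845102 -0.69993726  0.8362754 ]
wheel_top [(array([259.2, 236. ]), 0.64, array([ 0.5721, -0.1641,  0.0755])), (array([315.4, 206.4]), 0.54, array([ 0.719 , -0.0855,  0.0755]))]
jaw_edge [(array([255.9, 217. ]), 0.58, array([ 0.57  , -0.0856,  0.048 ])), (array([202.1, 189.7]), 0.5, array([0.4329, 0.0186, 0.048 ]))]
gauge_mark [(array([256.5, 207.4]), 0.72, array([ 0.5739, -0.0544,  0.048 ]))]
comb_frame [(array([261.8, 190.8]), 0.8, array([0.5949, 0.0284, 0.018 ]))]
holder [(array([255.9, 253.1]), 0.62, array([ 0.564 , -0.1621,  0.    ])), (array([262. , 188.3]), 0.16, array([ 0.5977,  0.054 , -0.    ]))]
```

View pics/a.png

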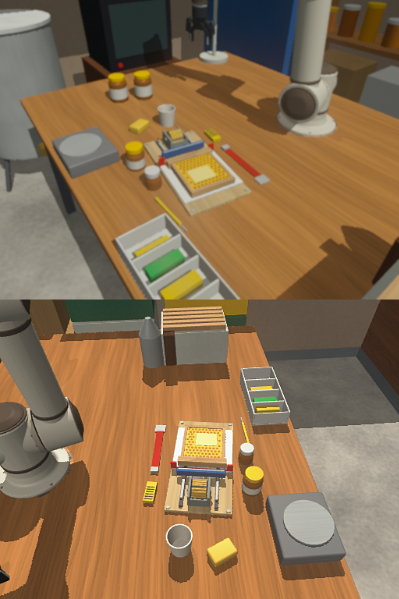

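```bash
cat >> h.py <<'E'
def go(target,yaw=None):
    "shift in tool axes (cm) and turn about z (rad) to target, tool down"
    o=bot.get_obs(); M=R.from_euler('xyz',o['tcp_rot'],degrees=True).as_matrix()
    print('pos',np.round(o['ee_pos'],4),'rot',np.round(o['tcp_rot'],2),'F',np.round(o['wrist_force'],2),'t',round(o['time'],2))
    print('shift cm',np.round(M.T@(np.array(target)-o['ee_pos'])*100,2))
    if yaw is not None: print('rotvec',np.round((R.from_matrix(M).inv()*R.from_euler('xyz',[180,0,yaw],degrees=True)).as_rotvec(),3))
E
python3 - <<'E'
from h import *
print(np.round(bot.get_calibration("wrist")["T_tool_cam"],3)); print(bot.get_calibration("wrist")["intrinsics"])
go([.56,-.14,.25],19.8)
go([.56,-.14,.25],-8)
E
python3 -m pendant '[[[3.5,-1.6,-0.1,0,0,0,0],[3.5,-1.6,-0.1,0,0,0,0],[3.5,-1.6,-0.1,0,0,0,0],[3.5,-1.6,-0.1,0,0,0,0],[3.5,-1.6,-0.1,0,0,0,0]]]'
```

```text
[[-0.    -0.964 -0.266  0.068]
 [ 1.    -0.    -0.     0.   ]
 [ 0.    -0.266  0.964 -0.142]
 [ 0.     0.     0.     1.   ]]
[[274.23392253   0.         259.7270023 ]
 [  0.         274.23392253 188.10521257]
 [  0.           0.           1.        ]]
pos [ 0.1864 -0.5175  0.2313] rot [-180.     -0.     19.81] F [ 0.11  0.34 -0.43] t 0.6
shift cm [ 47.94 -22.85  -1.87]
rotvec [-0. -0.  0.]
pos [ 0.1864 -0.5175  0.2313] rot [-180.     -0.     19.81] F [ 0.11  0.34 -0.43] t 0.6
shift cm [ 47.94 -22.85  -1.87]
rotvec [-0.    -0.     0.485]
time: 1.02
ee_pos: [0.3237, -0.383, 0.2347]
tcp_rot: [-180.0, 0.1, 19.1]
wrist_force: [0.7, -0.2, 0.5]
opening: 0.0256
```

```bash
python3 -m pendant '[[[3.5,-1.6,-0.2,0,0,0.1,0],[3.5,-1.6,-0.2,0,0,0.1,0],[3.4,-1.9,-0.2,0,0,0.1,0],[3.3,-2.2,-0.2,0,0,0.1,0],[3.2,-2.4,-0.2,0,0,0.1,0]]]'
python3 - <<'E'
from h import *
go([.55,-.12,.25],-8)
E
```

```text
time: 1.43
ee_pos: [0.4842, -0.2571, 0.2466]
tcp_rot: [179.9, -0.1, -10.6]
wrist_force: [-0.4, -0.9, 0.5]
opening: -0.0003
pos [ 0.4842 -0.2571  0.2466] rot [ 1.799e+02 -8.000e-02 -1.062e+01] F [-0.41 -0.91  0.5 ] t 1.43
shift cm [  3.94 -14.69  -0.36]
rotvec [ 0.002 -0.001 -0.046]
```

```bash
python3 -m pendant '[[[0.8,-3.6,-0.1,0,0,-0.046,0],[0.8,-3.6,-0.1,0,0,0,0],[0.8,-3.6,-0.1,0,0,0,0],[0.8,-2,-0.1,0,0,0,0],[0,0,0,0,0,0,0]]]'
python3 - <<'E'
from h import *
go([.55,-.12,.25],-8)
im,C=snap("wrist","b.png")
for t,z in(("wheel_top",.0755),("jaw_edge",.048),("gauge_mark",.048),("comb_frame",0.018),("holder",0)):
    print(t,[(np.round(q['uv'],1),round(q['confidence'],2),np.round(at('',q['uv'],z,C),4)) for q in bot.mark_of("wrist",t)[:2]])
E
```

```text
time: 1.85
ee_pos: [0.5432, -0.1248, 0.2487]
tcp_rot: [180.0, -0.1, -8.0]
wrist_force: [-0.0, -0.4, -0.5]
opening: 0.0
pos [ 0.5432 -0.1248  0.2487] rot [ 1.7998e+02 -6.0000e-02 -8.0400e+00] F [-0.01 -0.36 -0.48] t 1.85
shift cm [ 0.6  -0.57 -0.13]
rotvec [ 0.    -0.001 -0.001]
wheel_top [(array([59.5, 21.6]), 0.58, array([0.7276, 0.0558, 0.0755]))]
jaw_edge [(array([224.4, 148.1]), 0.84, array([ 0.5742, -0.0845,  0.048 ]))]
gauge_mark [(array([203.1, 148.3]), 0.91, array([ 0.5777, -0.0582,  0.048 ])), (array([279.1, 244.5]), 0.32, array([ 0.4336, -0.136 ,  0.048 ]))]
comb_frame [(array([136.9, 142.3]), 0.84, array([0.5952, 0.0352, 0.018 ])), (array([208.2, 147.6]), 0.38, array([ 0.5748, -0.0586,  0.018 ]))]
holder [(array([282.7, 143.4]), 0.69, array([ 0.5641, -0.1604,  0.    ])), (array([226.1, 142.3]), 0.29, array([ 0.5769, -0.0814,  0.    ]))]
```

View pics/b.png

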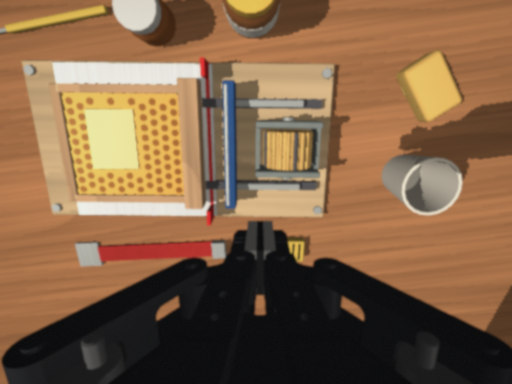

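```bash
cat >> h.py <<'E'
def edges(im):
    "per row: leftmost blue column; per row: red extents"
    f=im.astype(int); r,g,b=f[...,0],f[...,1],f[...,2]
    return (b>r+40)&(b>g+20),(r>g+90)&(r>b+90)
def measure(name="wrist",tag=None):
    im,C=snap(name,tag); j=bot.masks_of(name,"jaw"); ju=bot.mark_of(name,"jaw_edge"); gu=bot.mark_of(name,"gauge_mark")
    B,Rd=edges(im)
    return im,C,B,Rd,j,ju,gu
E
python3 - <<'E'
from h import *
im,C,B,Rd,j,ju,gu=measure("wrist")
c=im[50:235,180:345]; cv2.imwrite('pics/c.png',cv2.resize(c,None,fx=4,fy=4,interpolation=cv2.INTER_CUBIC)[:600,:,::-1])
n,l,s,_=cv2.connectedComponentsWithStats(Rd.astype('uint8')); print('red',[x for x in s[1:].tolist() if x[4]>15])
n,l,s,_=cv2.connectedComponentsWithStats(B.astype('uint8')); print('blue',[x for x in s[1:].tolist() if x[4]>15])
print([ (q['extent'],q['confidence']) for q in j][:1],[ (q['extent'],q['confidence']) for q in bot.masks_of("wrist","wheel")][:2])
for y in (90,110,145,180,195): print(y,im[y,218:240].tolist())
E
```

```text
red [[194, 56, 7, 20, 101], [203, 210, 5, 15, 69], [96, 241, 113, 20, 1629]]
blue [[218, 80, 14, 127, 874]]
[([211.6, 77.5, 299.4, 208.6], 0.95)] [([259.5, 127.0, 311.0, 170.8], 0.93)]
90 [[131, 133, 138], [180, 181, 176], [200, 200, 190], [178, 182, 180], [127, 140, 159], [78, 103, 143], [56, 90, 138], [52, 87, 137], [53, 87, 136], [50, 84, 131], [43, 73, 114], [36, 57, 88], [44, 51, 66], [72, 66, 63], [98, 84, 67], [110, 94, 71], [113, 96, 72], [113, 96, 71], [114, 97, 72], [114, 96, 72], [114, 96, 73], [113, 95, 71]]
110 [[133, 128, 123], [147, 152, 155], [184, 186, 180], [192, 194, 185], [154, 161, 167], [99, 118, 146], [63, 94, 138], [54, 88, 136], [52, 87, 135], [51, 86, 134], [48, 81, 126], [41, 66, 104], [40, 53, 77], [65, 63, 66], [95, 83, 68], [111, 94, 71], [115, 96, 72], [115, 98, 73], [115, 97, 72], [114, 97, 72], [115, 97, 73], [115, 97, 72]]
145 [[123, 107, 87], [111, 107, 105], [131, 135, 140], [179, 180, 174], [190, 190, 181], [154, 159, 163], [100, 116, 143], [63, 92, 136], [53, 87, 134], [52, 87, 135], [51, 85, 133], [47, 79, 122], [39, 63, 97], [46, 55, 73], [75, 71, 67], [104, 90, 72], [118, 100, 76], [121, 102, 76], [122, 103, 77], [123, 103, 77], [122, 103, 77], [123, 103, 77]]
180 [[70, 67, 66], [69, 67, 69], [75, 79, 91], [121, 126, 134], [178, 178, 173], [192, 192, 183], [159, 165, 167], [105, 122, 146], [66, 94, 135], [53, 86, 133], [50, 84, 131], [49, 82, 128], [44, 74, 115], [36, 59, 91], [30, 44, 65], [38, 43, 52], [46, 45, 46], [50, 46, 44], [51, 47, 45], [50, 47, 43], [51, 48, 45], [50, 46, 43]]
195 [[119, 100, 74], [127, 107, 82], [134, 118, 101], [131, 129, 129], [149, 156, 158], [180, 183, 177], [175, 177, 172], [130, 139, 152], [79, 101, 136], [55, 87, 132], [50, 85, 131], [50, 84, 130], [47, 79, 122], [41, 66, 101], [45, 56, 76], [72, 68, 66], [99, 86, 69], [113, 95, 72], [116, 98, 73], [116, 98, 73], [116, 98, 73], [117, 98, 73]]
```

View pics/c.png

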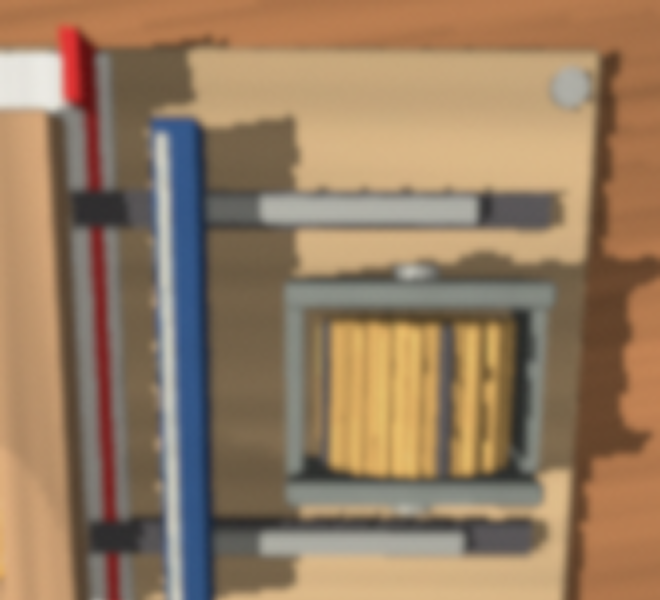

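```bash
python3 - <<'E'
from h import *
im,C,B,Rd,j,ju,gu=measure("wrist")
o=bot.get_obs(); print(o['ee_pos'],o['tcp_rot'])
W=(im.min(2)>140)
pts=[]
for y in range(88,200,4):
    w=np.where(W[y,214:230])[0]
    if len(w): pts.append(at('',(214+w[0]-.5,y),.048,C))
pts=np.array(pts); k=np.polyfit(pts[:,0],pts[:,1],1); print('jaw line yaw',np.degrees(np.arctan(k[0])), 'y at .57',np.polyval(k,.57))
for m in(ju,gu): print(np.round(m[0]['uv'],1),np.round(at('',m[0]['uv'],.048,C),4))
f1=at('',(194.5,60),.048,C); f2=at('',(203.3,222),.048,C); print('fins',f1,f2,np.degrees(np.arctan2(*(f1-f2)[1::-1])))
m=bot.masks_of("wrist","wheel")[0]; print(m['extent'])
e=m['extent']; print('wheel ctr@.0755',at('',((e[0]+e[2])/2,(e[1]+e[3])/2),.07,C))
# housing top corners in crop c: (288,285),(552,290),(288,500),(540,498)
print('housing',np.mean([at('',(180+u/4,50+v/4),.062,C) for u,v in((285,283),(554,283),(288,502),(541,500))],0))
E
```

```text
[ 0.54164767 -0.12846613  0.24891116] [ 1.79929962e+02 -5.09238511e-02 -8.27089775e+00]
jaw line yaw -8.607594115850162 y at .57 -0.08375935382590834
[222.5 146.5] [ 0.5748 -0.087   0.048 ]
[201.  148.3] [ 0.5765 -0.0601  0.048 ]
fins [ 0.67689221 -0.07304251  0.048     ] [ 0.47927772 -0.04328949  0.048     ] -8.562193685618334
[259.7, 126.0, 310.7, 170.3]
wheel ctr@.0755 [ 0.56450559 -0.16234487  0.07      ]
housing [ 0.56290764 -0.16171288  0.062     ]
```

```bash
cat >> h.py <<'E'
Y=np.array([.1495,.9888,0]); WH=np.array([.5637,-.162,0])
def st(s=-.008,z=.08):
    go(WH+Y*s+[0,0,z],-8.6); o=bot.get_obs(); print('s mm',round(float((o['ee_pos']-WH)@Y*1000),2))
E
python3 -c "
from h import *
st(-.008,.085)"
```

```text
pos [ 0.5417 -0.1284  0.2489] rot [ 1.7993e+02 -5.0000e-02 -8.2600e+00] F [-0.2  -0.14 -0.76] t 2.65
shift cm [ 2.64  3.79 16.4 ]
rotvec [ 0.001 -0.001  0.006]
s mm 29.92
```

```bash
python3 -m pendant '[[[0.65,0.95,3.5,0,0,0.006,0],[0.65,0.95,3.5,0,0,0,0],[0.65,0.95,3.5,0,0,0,0],[0.65,0.95,3.5,0,0,0,0],[0,0,1.5,0,0,0,0]]]'
python3 -c "
from h import *
st(-.008,.085)"
```

```text
time: 3.07
ee_pos: [0.5661, -0.1717, 0.0949]
tcp_rot: [179.9, -0.8, -8.5]
wrist_force: [-0.8, -0.1, -0.6]
opening: -0.0003
pos [ 0.5661 -0.1717  0.0949] rot [179.86  -0.79  -8.51] F [-0.82 -0.11 -0.55] t 3.07
shift cm [-0.39 -0.12  0.98]
rotvec [ 0.002 -0.014  0.002]
s mm -9.21
```

```bash
python3 -m pendant '[[[-0.3,-0.1,0.7,0,-0.014,0,0],[0,0,0.3,0,0,0,0],[0,0,0,0,0,0,0]]]'
python3 -c "
from h import *
st(-.008,.0755)"
python3 -m pendant '[[[0,0,0.2,0,0,0,0],[0,0,0.2,0,0,0,0]]]'
python3 -c "
from h import *
st(-.008,.0755)"
```

```text
time: 3.32
ee_pos: [0.5608, -0.1698, 0.08]
tcp_rot: [179.9, 0.5, -8.5]
wrist_force: [0.4, -0.2, 0.8]
opening: -0.0004
pos [ 0.5608 -0.1698  0.08  ] rot [179.92   0.5   -8.54] F [ 0.38 -0.17  0.82] t 3.32
shift cm [ 0.17 -0.02  0.45]
rotvec [0.001 0.009 0.001]
s mm -8.17
time: 3.48
ee_pos: [0.5619, -0.1697, 0.0784]
tcp_rot: [179.9, 0.3, -8.5]
wrist_force: [1.1, -1.1, -0.6]
opening: 0.0001
pos [ 0.5619 -0.1697  0.0784] rot [179.9    0.33  -8.51] F [ 1.14 -1.13 -0.58] t 3.48
shift cm [0.06 0.01 0.29]
rotvec [0.002 0.006 0.002]
s mm -7.85
```

```bash
python3 -m pendant '[[[0,0,0.3,0,0,0,0],[0,0,0.3,0,0,0,0]]]';python3 -m pendant '[[[0,0,0.3,0,0,0,0]]]'
python3 -c "
from h import *
st(-.008,.0755)"
```

```text
time: 3.65
ee_pos: [0.5633, -0.1697, 0.0748]
tcp_rot: [179.9, 0.1, -8.5]
wrist_force: [0.3, 0.4, 0.5]
opening: -0.0001
time: 3.73
ee_pos: [0.5636, -0.1704, 0.0739]
tcp_rot: [179.8, -0.0, -8.5]
wrist_force: [-12.8, -3.3, 26.5]
opening: 0.0002
pos [ 0.5636 -0.1704  0.0739] rot [ 1.7976e+02 -4.0000e-02 -8.4900e+00] F [-12.76  -3.27  26.51] t 3.73
shift cm [-0.12 -0.03 -0.16]
rotvec [ 0.004 -0.001  0.002]
s mm -8.28
```

```bash
python3 -m pendant '[[[0,-0.4,0.1,0,0,0,0],[0,-0.4,0.1,0,0,0,0]]]'
python3 -c "
from h import *
st()
snap('side','d0.png')
for t in ('jaw_edge','gauge_mark'): print(t,[(q['uv'],round(q['confidence'],2),np.round(at('side',q['uv'],.048),4)) for q in bot.mark_of('side',t)[:2]])"
```

```text
time: 3.9
ee_pos: [0.5647, -0.1643, 0.0754]
tcp_rot: [179.5, -0.2, -8.6]
wrist_force: [-0.9, -1.0, 2.1]
opening: 0.0001
pos [ 0.5647 -0.1643  0.0754] rot [179.54  -0.22  -8.58] F [-0.93 -1.04  2.07] t 3.9
shift cm [-0.14  0.59 -0.45]
rotvec [ 0.008 -0.004  0.   ]
s mm -2.12
jaw_edge [([259.6, 216.3], 0.9, array([ 0.5795, -0.0842,  0.048 ])), ([253.2, 241.7], 0.31, array([ 0.5579, -0.1603,  0.048 ]))]
gauge_mark [([257.2, 206.6], 0.77, array([ 0.576 , -0.0519,  0.048 ]))]
```

```bash
python3 -m pendant '[[[0,-0.2,0.25,0,0,0,0],[0,-0.4,0.25,0,0,0,0],[0,-0.4,0.25,0,0,0,0]]]'
python3 -c "
from h import *
st()"
python3 -m pendant '[[[0,-0.3,0.2,0,0,0,0],[0,0,-0.5,0,0,0,0],[0,0,-0.5,0,0,0,0]]]'
python3 -c "
from h import *
st()
C=cal('side')
snap('side')
for t in ('jaw_edge','gauge_mark'): print(t,[(q['uv'],round(q['confidence'],2),np.round(at('side',q['uv'],.048),4)) for q in bot.mark_of('side',t)[:2]])"
```

```text
time: 4.3
ee_pos: [0.5665, -0.1552, 0.0745]
tcp_rot: [179.4, -0.5, -8.6]
wrist_force: [-7.9, 1.3, 12.2]
opening: 0.0
pos [ 0.5665 -0.1552  0.0745] rot [179.45  -0.51  -8.58] F [-7.88  1.31 12.22] t 4.3
shift cm [-0.17  1.52 -0.53]
rotvec [ 0.01  -0.009  0.   ]
s mm 7.1
time: 4.55
ee_pos: [0.5665, -0.1515, 0.084]
tcp_rot: [179.5, -0.5, -8.5]
wrist_force: [-0.1, -1.1, -0.6]
opening: 0.0001
pos [ 0.5665 -0.1515  0.084 ] rot [179.47  -0.53  -8.53] F [-0.14 -1.11 -0.59] t 4.55
shift cm [-0.12  1.88  0.42]
rotvec [ 0.009 -0.009  0.001]
s mm 10.84
jaw_edge [([259.7, 213.7], 0.57, array([ 0.5805, -0.0758,  0.048 ]))]
gauge_mark []
```

```bash
python3 -c "
from h import *
snap('wrist','e.png')
for t in ('jaw_edge','gauge_mark'): print(t,[(q['uv'],round(q['confidence'],2),np.round(at('wrist',q['uv'],.048),4)) for q in bot.mark_of('wrist',t)[:2]])"
```

```text
jaw_edge [([151.0, 217.5], 0.62, array([ 0.5759, -0.0776,  0.048 ]))]
gauge_mark [([126.0, 219.0], 0.6, array([ 0.5774, -0.0604,  0.048 ])), ([271.7, 195.6], 0.37, array([ 0.5788, -0.1618,  0.048 ]))]
```

View pics/e.png

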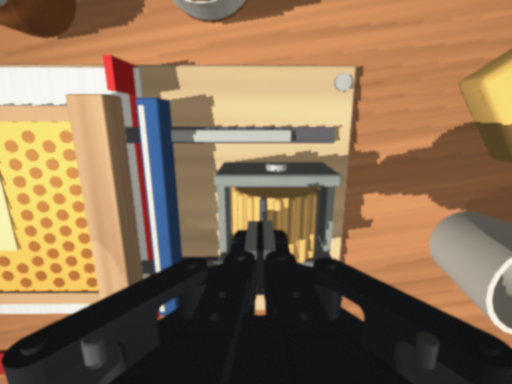

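```bash
python3 -m pendant '[[[-0.1,1.0,-0.1,0.009,-0.009,0,0],[-0.1,1.1,0,0,0,0,0],[0,0,0.5,0,0,0,0],[0,0,0.4,0,0,0,0]]]'
python3 -c "
from h import *
st()"
```

```text
time: 5.18
ee_pos: [0.5608, -0.1746, 0.0746]
tcp_rot: [-180.0, 0.1, -8.6]
wrist_force: [0.2, -0.0, -0.8]
opening: -0.0003
pos [ 0.5608 -0.1746  0.0746] rot [-1.7997e+02  7.0000e-02 -8.5600e+00] F [ 0.19 -0.02 -0.75] t 5.18
shift cm [ 0.09 -0.49 -0.54]
rotvec [-0.001  0.001  0.001]
s mm -12.87
```

```bash
python3 -m pendant '[[[0.1,-0.4,0,0,0,0,0],[0,-0.1,0.2,0,0,0,0]]]'
python3 -c "
from h import *
st()"
python3 -m pendant '[[[0,-0.3,0.2,0,0,0,0],[0,-0.4,0.25,0,0,0,0],[0,-0.4,0.25,0,0,0,0]]]'
python3 -c "
from h import *
st()"
```

```text
time: 5.35
ee_pos: [0.5615, -0.172, 0.0741]
tcp_rot: [179.8, 0.1, -8.7]
wrist_force: [-8.6, -2.0, 28.7]
opening: -0.0002
pos [ 0.5615 -0.172   0.0741] rot [ 1.7984e+02  9.0000e-02 -8.7400e+00] F [-8.58 -2.04 28.7 ] t 5.35
shift cm [ 0.07 -0.22 -0.59]
rotvec [ 0.003  0.002 -0.002]
s mm -10.26
time: 5.6
ee_pos: [0.5627, -0.1645, 0.075]
tcp_rot: [179.4, -0.2, -9.0]
wrist_force: [-9.2, 0.2, 19.2]
opening: 0.0
pos [ 0.5627 -0.1645  0.075 ] rot [179.43  -0.23  -8.95] F [-9.17  0.17 19.16] t 5.6
shift cm [ 0.07  0.54 -0.5 ]
rotvec [ 0.01  -0.004 -0.006]
s mm -2.61
```

```bash
python3 -m pendant '[[[0,-0.4,0.2,0,0,0,0],[0,-0.4,0.2,0,0,0,0],[0,-0.3,0.2,0,0,0,0],[0,0,-0.5,0,0,0,0],[0,0,-0.5,0,0,0,0]]]'
cat >> h.py <<'E'
def gap(tag=None):
    im,C=snap('wrist',tag); st()
    for t in ('jaw_edge','gauge_mark'):
        print(t,[(np.round(q['uv'],1),round(q['confidence'],2),np.round((at('',q['uv'],.048,C)-WH)@Y*1000,2)) for q in bot.mark_of('wrist',t)[:2]])
    W=im.min(2)>140; out=[]
    for y in range(110,240,5):  # stripe left edge: white then blue to the right
        w=[x for x in range(90,250) if W[y,x] and not W[y,x-1] and (im[y,x+4:x+14,2].astype(int)-im[y,x+4:x+14,0]>40).sum()>4]
        if w: out.append((at('',(w[-1]-.5,y),.048,C)-WH)@Y*1000)
    print('stripe left edge Y: med',np.round(np.median(out),2),'n',len(out),'first/last',np.round(out[:2]+out[-2:],1))
    _,r=edges(im); n,l,s,_=cv2.connectedComponentsWithStats(r.astype('uint8'))
    b=[x for x in s[1:].tolist() if x[4]>60]; print('red',b)
    for x in b[:1]:
        for y in range(x[1],x[1]+40,8): 
            c=np.where(r[y])[0]; print(y,c[0],c[-1],np.round((at('',(c[0]-.5,y),.048,C)-WH)@Y*1000,2),im[y,c[0]-2:c[-1]+3,0].tolist())
E
python3 -c "
from h import *
gap('f.png')"
```

```text
time: 6.02
ee_pos: [0.5639, -0.1538, 0.0849]
tcp_rot: [179.2, -0.5, -9.1]
wrist_force: [0.2, -0.9, 0.1]
opening: 0.0002
pos [ 0.5642 -0.1539  0.0859] rot [179.22  -0.56  -9.05] F [ 0.46 -0.21  1.17] t 6.07
shift cm [0.08 1.6  0.61]
rotvec [ 0.014 -0.01  -0.008]
s mm 8.07
jaw_edge [(array([130.4, 214.5]), 0.55, np.float64(97.05))]
gauge_mark []
stripe left edge Y: med 97.27 n 26 first/last [97.3 97.2 97.1 97.6]
red [[96, 51, 15, 37, 371]]
51 96 104 104.32 [195, 201, 214, 222, 224, 225, 225, 225, 225, 221, 209, 193, 191]
59 97 107 104.43 [216, 223, 234, 241, 243, 244, 244, 244, 243, 237, 212, 159, 120, 109, 107]
67 99 108 103.94 [247, 246, 245, 245, 245, 245, 245, 244, 239, 220, 167, 124, 109, 108]
75 100 109 104.06 [247, 247, 246, 246, 246, 246, 246, 245, 242, 224, 174, 127, 110, 108]
83 101 110 104.17 [247, 247, 247, 247, 247, 247, 247, 246, 244, 231, 184, 132, 111, 109]
```

```bash
python3 -c "
import cv2
im=cv2.imread('pics/f.png')[40:240,80:230]
cv2.imwrite('pics/g.png',cv2.resize(im,None,fx=3,fy=3,interpolation=cv2.INTER_CUBIC))"
```

```text
(no output)
```

View pics/g.png

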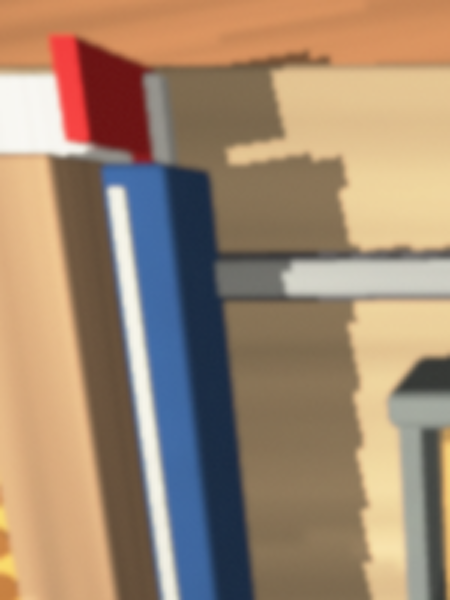

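```bash
python3 -m pendant '[[[0,0.7,0.1,0.014,-0.01,0.008,0],[0,0.3,0.4,0,0,0,0],[0,0,0.4,0,0,0,0],[0,0,0.2,0,0,0,0]]]'
python3 -c "
from h import *
st()"
```

```text
time: 6.5
ee_pos: [0.5628, -0.165, 0.0746]
tcp_rot: [-179.8, 0.0, -9.6]
wrist_force: [-10.7, 5.4, 36.7]
opening: -0.0001
pos [ 0.5628 -0.165   0.0746] rot [-1.7981e+02  2.0000e-02 -9.5900e+00] F [-10.69   5.44  36.68] t 6.5
shift cm [ 0.05  0.48 -0.54]
rotvec [-0.003  0.    -0.017]
s mm -3.15
```

```bash
python3 -m pendant '[[[0,-0.4,0.15,0,0,0,0],[0,-0.4,0.2,0,0,0,0],[0,0,-0.5,0,0,0,0],[0,0,-0.5,0,0,-0.017,0],[0,0,0,0,0,0,0]]]'
cat >> h.py <<'E'
def gap2(tag=None):
    "sub-pixel: jaw front top edge vs fin top, wrist picture, holder Y in mm"
    im,C=snap('wrist',tag); f=cv2.GaussianBlur(im,(1,1),0).astype(float)
    yy=lambda u,v:(at('',(u,v),.048,C)-WH)@Y*1000
    _,r=edges(im); bright=r&(im[...,0]>185)
    n,l,s,_=cv2.connectedComponentsWithStats(bright.astype('uint8')); k=1+np.argmax(s[1:,4]); x0,y0,w,h,_=s[k]
    o=[]
    for v in range(y0+3,y0+h-3):
        c=np.where(l[v]==k)[0]
        if len(c)>3: o.append((yy(c[0]-.5,v),yy(c[-1]+.5,v)))
    o=np.array(o); print('fin top front/back',np.round(np.median(o,0),2),'mid',np.round(np.median(o.mean(1)),2),'n',len(o),[x0,y0,w,h])
    st(); return im,C
E
python3 -c "
from h import *
gap2('h.png'); gap()
im=cv2.imread('pics/h.png')[40:240,80:230]
cv2.imwrite('pics/i.png',cv2.resize(im,None,fx=3,fy=3,interpolation=cv2.INTER_CUBIC))"
```

```text
time: 6.92
ee_pos: [0.5636, -0.1597, 0.085]
tcp_rot: [-179.9, -0.1, -8.7]
wrist_force: [-0.5, -0.5, 0.0]
opening: -0.0001
fin top front/back [104.05  99.02] mid 101.56 n 30 [np.int32(89), np.int32(51), np.int32(14), np.int32(36)]
pos [ 0.5634 -0.1597  0.0844] rot [-1.7994e+02 -8.0000e-02 -8.7700e+00] F [-0.31  0.09 -0.45] t 6.97
shift cm [0.07 1.03 0.44]
rotvec [-0.001 -0.001 -0.003]
s mm 2.26
pos [ 0.5632 -0.1596  0.084 ] rot [-1.7993e+02 -4.0000e-02 -8.8000e+00] F [-0.36  0.62 -0.23] t 7.02
shift cm [0.09 1.03 0.4 ]
rotvec [-0.001 -0.001 -0.003]
s mm 2.34
jaw_edge [(array([119.8, 215.9]), 0.84, np.float64(99.64)), (array([264.2, 231.6]), 0.34, np.float64(-0.63))]
gauge_mark []
stripe left edge Y: med 100.3 n 26 first/last [100.  100.5 100.6 100.4]
red [[88, 50, 16, 37, 371], [0, 348, 7, 21, 66]]
50 89 95 103.66 [197, 206, 213, 215, 217, 217, 217, 217, 214, 206, 197]
58 89 99 104.4 [215, 222, 233, 241, 244, 244, 244, 244, 244, 237, 213, 159, 121, 109, 107]
66 91 100 103.94 [246, 246, 245, 245, 245, 245, 245, 245, 240, 221, 168, 125, 110, 108]
74 92 101 104.08 [247, 247, 246, 246, 246, 246, 246, 246, 244, 230, 184, 131, 112, 108]
82 94 102 103.62 [247, 247, 247, 247, 247, 247, 247, 246, 235, 193, 137, 112, 108]
```

View pics/i.png

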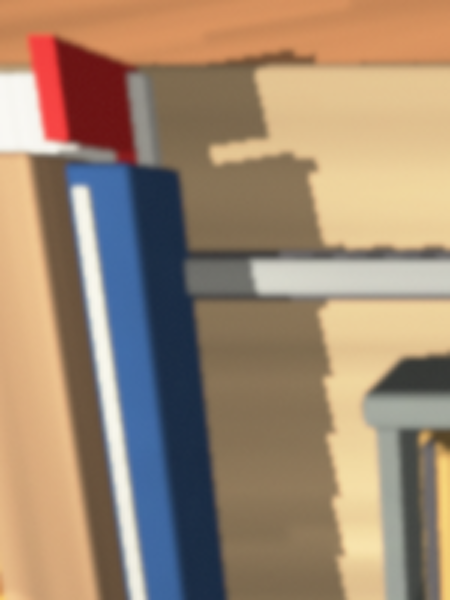

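```bash
python3 -m pendant '[[[-0.5,0,-3.5,0,0,0,0],[-0.5,-2.2,-3.2,0,0,0,0],[-0.9,-2.8,-2.6,0,0,0,0],[-1.0,-2.8,-2.2,0,0,0,0],[0,-1.5,-1.5,0,0,0,0]]]'
python3 -m pendant '[[[0,0,0,0,0,0,0],[0,0,0,0,0,0,0],[0,0,0,0,0,0,0]]]'
python3 -c "
from h import *
im,C=snap('wrist','k.png'); st()
a=np.array([px('',WH+Y*.101+[.148*0,0,.048],C)]);print(a)
for t in ('jaw_edge','gauge_mark'):
    print(t,[(np.round(q['uv'],1),round(q['confidence'],2),np.round((at('',q['uv'],.048,C)-WH)@Y*1000,2)) for q in bot.mark_of('wrist',t)[:2]])
u,v=a[0].astype(int); c=im[max(0,v-100):v+100,u-60:u+60]; print(u-60,v-100)
cv2.imwrite('pics/l.png',cv2.resize(c,None,fx=3,fy=3,interpolation=cv2.INTER_CUBIC)[:,:,::-1])"
```

```text
time: 7.53
ee_pos: [0.5435, -0.0728, 0.2105]
tcp_rot: [-179.4, 0.8, -7.8]
wrist_force: [-0.3, -0.6, 0.3]
opening: 0.0002
time: 7.78
ee_pos: [0.5447, -0.0713, 0.2127]
tcp_rot: [-179.3, 0.5, -7.7]
wrist_force: [0.3, -0.2, -1.0]
opening: 0.0001
pos [ 0.5445 -0.0715  0.2121] rot [-179.34    0.59   -7.71] F [-0.1   0.63  0.35] t 7.83
shift cm [ 3.24  9.66 13.07]
rotvec [-0.011  0.01   0.016]
s mm 86.63
[[249.3133789  143.80137261]]
jaw_edge [(array([250.4, 143.9]), 0.92, np.float64(99.8))]
gauge_mark [(array([248.6, 144.7]), 0.96, np.float64(101.8))]
189 43
```

View pics/l.png

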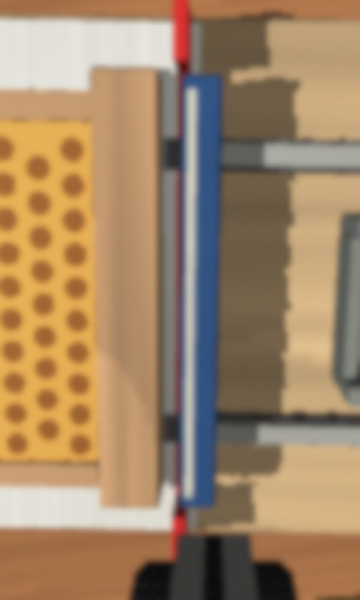

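```bash
python3 - <<'E'
from h import *
im,C=snap('wrist'); up=cv2.resize(im,None,fx=8,fy=8,interpolation=cv2.INTER_CUBIC).astype(int)
X=np.array([.9888,-.1495,0])
def P(u,v): p=at('',((u+.5)/8-.5,(v+.5)/8-.5),.048,C)-WH; return p@X*1000,p@Y*1000
r,g,b=up[...,0],up[...,1],up[...,2]
red=(r>170)&(r-g>90)&(r-b>90); blue=(b-r>35)&(b>90)
J=[];F=[]
for v in range(40*8,240*8,8):
    c=np.where(red[v,225*8:275*8])[0]+225*8
    if len(c)>16: F.append((*P(c[0]-.5,v),*P(c[-1]+.5,v)))
    c=np.where(blue[v,225*8:275*8])[0]+225*8
    if len(c)>16: J.append((*P(c[0]-.5,v),*P(c[-1]+.5,v)))
F=np.array(F);J=np.array(J)
print(np.round(F[:,[0,1,3]],1)[::2].tolist())
print(np.round(J[:,[0,1,3]],1)[::6].tolist())
v=[*range(70*8,190*8,10*8)]
for vv in (68,69,70,71,100,130,160,200,205,206,207,208): print(vv,im[vv,244:262].tolist())
E
```

```text
[[102.3, 104.6, 99.5], [100.5, 105.1, 99.0], [98.7, 105.1, 99.0], [96.9, 104.8, 99.4], [95.1, 104.3, 99.5], [93.2, 104.0, 99.5], [91.4, 104.0, 99.4], [89.5, 103.9, 99.5], [87.7, 104.0, 99.7], [85.8, 104.0, 99.8], [83.9, 103.9, 100.1], [-85.7, 103.8, 100.4], [-88.3, 104.3, 99.8], [-90.9, 104.9, 100.7]]
[[77.4, 100.3, 89.0], [71.7, 95.9, 88.1], [65.9, 95.8, 88.2], [60.1, 95.8, 88.2], [54.0, 101.8, 87.8], [48.1, 101.6, 88.0], [42.1, 95.9, 88.3], [35.9, 95.8, 88.2], [29.7, 95.9, 88.2], [23.5, 96.0, 88.1], [17.1, 95.9, 88.2], [10.7, 95.9, 88.3], [4.2, 95.8, 88.2], [-2.4, 95.7, 88.4], [-9.1, 95.8, 88.3], [-15.8, 95.6, 88.5], [-22.7, 95.6, 88.4], [-29.6, 95.7, 88.3], [-36.6, 95.9, 88.3], [-43.7, 95.8, 88.2], [-50.8, 95.8, 87.9], [-58.1, 95.7, 88.4], [-65.5, 95.9, 88.8], [-72.9, 95.9, 88.5]]
68 [[131, 130, 124], [133, 131, 126], [133, 123, 119], [126, 98, 95], [113, 70, 79], [89, 65, 95], [64, 74, 115], [55, 79, 124], [55, 83, 126], [55, 84, 127], [55, 84, 127], [53, 82, 125], [52, 81, 124], [52, 81, 123], [52, 80, 122], [52, 80, 122], [52, 78, 117], [60, 75, 104]]
69 [[129, 127, 122], [131,
[... 2451 characters left out ...]
[65, 91, 131], [50, 82, 127], [49, 82, 128], [49, 82, 127], [49, 78, 121], [59, 74, 104], [83, 79, 84], [102, 89, 73]]
207 [[220, 217, 205], [220, 216, 206], [204, 194, 184], [163, 141, 136], [116, 92, 101], [119, 116, 127], [164, 165, 163], [177, 179, 173], [149, 156, 162], [100, 117, 142], [63, 90, 130], [50, 82, 127], [50, 82, 128], [49, 82, 127], [49, 78, 121], [58, 74, 104], [82, 79, 84], [103, 89, 73]]
208 [[220, 218, 206], [218, 213, 203], [195, 186, 178], [146, 133, 129], [96, 85, 96], [98, 102, 120], [134, 140, 149], [146, 152, 158], [124, 135, 150], [87, 106, 138], [58, 87, 129], [50, 82, 128], [49, 82, 128], [49, 81, 126], [49, 79, 122], [60, 75, 106], [83, 79, 84], [104, 90, 74]]
```

```bash
python3 -m pendant '[[[0.8,2.9,2.4,-0.011,0.01,0.016,0],[0.8,2.9,2.4,0,0,0,0],[0.8,2.9,2.8,0,0,0,0],[0.5,0.6,2.8,0,0,0,0],[0,0,1.0,0,0,0,0]]]'
python3 -c "
from h import *
st(-.001)"
```

```text
time: 8.4
ee_pos: [0.56, -0.1726, 0.0938]
tcp_rot: [180.0, -0.1, -8.8]
wrist_force: [-0.2, 0.8, -0.7]
opening: -0.0001
pos [ 0.56   -0.1726  0.0938] rot [ 1.80e+02 -1.40e-01 -8.77e+00] F [-0.22  0.77 -0.67] t 8.4
shift cm [ 0.2  -1.01  1.38]
rotvec [ 0.    -0.002 -0.003]
s mm -11.08
```

```bash
python3 -m pendant '[[[0.2,-0.9,0.7,0,0,0,0],[0,0,0.5,0,0,0,0],[0,0,0.2,0,0,0,0],[0,0,0.2,0,0,0,0],[0,0,0.2,0,0,0,0]]]'
python3 -c "
from h import *
st(-.001)"
```

```text
time: 8.82
ee_pos: [0.5621, -0.1619, 0.0752]
tcp_rot: [180.0, 0.1, -8.8]
wrist_force: [-7.1, 0.0, 12.3]
opening: 0.0005
pos [ 0.5621 -0.1619  0.0752] rot [ 1.7998e+02  6.0000e-02 -8.8100e+00] F [-7.1   0.04 12.31] t 8.82
shift cm [ 0.16  0.08 -0.48]
rotvec [ 0.     0.001 -0.004]
s mm -0.17
```

```bash
python3 -m pendant '[[[0,-0.25,0.2,0,0,0,0],[0,0,0.1,0,0,0,0],[0,0,-0.5,0,0,0,0],[0,0,-0.5,0,0,0,0],[0,0,-0.5,0,0,0,0]]]'
python3 -m pendant '[[[-0.5,0,-3.5,0,0,0,0],[-0.5,-2.2,-3.2,0,0,0,0],[-0.9,-2.8,-2.6,0,0,0,0],[-1.0,-2.8,-2.2,0,0,0,0],[0,-1.5,-1.0,0,0,0,0]]]'
python3 -m pendant '[[[0,-0.5,0,0,0,0,0],[0,0,0,0,0,0,0],[0,0,0,0,0,0,0]]]'
cat > m.py <<'E'
from h import *
im,C=snap('wrist','n.png'); st(); up=cv2.resize(im,None,fx=8,fy=8,interpolation=cv2.INTER_CUBIC).astype(int)
for t in ('jaw_edge','gauge_mark'):
    print(t,[(np.round(q['uv'],1),round(q['confidence'],2),np.round((at('',q['uv'],.048,C)-WH)@Y*1000,2)) for q in bot.mark_of('wrist',t)[:2]])
X=np.array([.9888,-.1495,0])
def P(u,v): p=at('',((u+.5)/8-.5,(v+.5)/8-.5),.048,C)-WH; return p@X*1000,p@Y*1000
r,g,b=up[...,0],up[...,1],up[...,2]
red=(r>170)&(r-g>90)&(r-b>90); blue=(b-r>27)&(b>90)
for n,m in(('red',red),('blue',blue)):
  for v in range(40*8,240*8,16):
    c=np.where(m[v,225*8:285*8])[0]+225*8
    if len(c)>16:
      a=P(c[0]-.5,v); d=P(c[-1]+.5,v)
      if abs(a[0])>70 : print(n,np.round([*a,d[1]],1).tolist(), end=' ')
u,v=px('',WH+Y*.101+[0,0,.048],C).astype(int); c=im[max(0,v-100):v+100,u-60:u+60]
cv2.imwrite('pics/o.png',cv2.resize(c,None,fx=3,fy=3,interpolation=cv2.INTER_CUBIC)[:,:,::-1])
E
python3 m.py
```

```text
time: 9.23
ee_pos: [0.5642, -0.1574, 0.0938]
tcp_rot: [179.9, -0.3, -8.6]
wrist_force: [0.2, -0.9, 0.1]
opening: -0.0
time: 9.65
ee_pos: [0.5453, -0.0707, 0.2252]
tcp_rot: [-179.5, -0.2, -7.5]
wrist_force: [-0.2, 0.4, 0.4]
opening: -0.0001
time: 9.9
ee_pos: [0.547, -0.0662, 0.23]
tcp_rot: [-179.4, -0.7, -7.1]
wrist_force: [0.4, -0.6, -0.2]
opening: 0.0001
pos [ 0.5469 -0.0663  0.2296] rot [-179.42   -0.65   -7.17] F [ 0.78 -0.57  0.36] t 9.95
shift cm [ 2.67 10.23 14.89]
rotvec [-0.01  -0.011  0.025]
s mm 92.07
jaw_edge [(array([254.9, 147.3]), 0.56, np.float64(100.77)), (array([190.5, 255.3]), 0.42, np.float64(182.36))]
gauge_mark []
red [102.2, 104.8, 99.6] red [100.2, 105.3, 99.0] red [98.2, 105.2, 99.1] red [96.2, 104.7, 99.5] red [94.2, 104.3, 99.6] red [92.2, 104.1, 99.5] red [90.2, 104.1, 99.4] red [88.2, 104.3, 99.4] red [86.2, 104.2, 99.6] red [84.1, 104.1, 99.8] red [-86.4, 104.1, 100.4] red [-89.1, 104.5, 100.1] red [-91.8, 104.4, 100.8] blue [78.0, 101.6, 93.3] blue [75.9, 102.7, 89.8] blue [73.9, 102.5, 89.7] blue [71.9, 97.9, 89.8] blue [-70.4, 97.5, 90.4] blue [-73.0, 97.7, 90.1] blue [-75.6, 98.8, 90.2] blue [-78.4, 102.6, 90.3]
```

View pics/o.png

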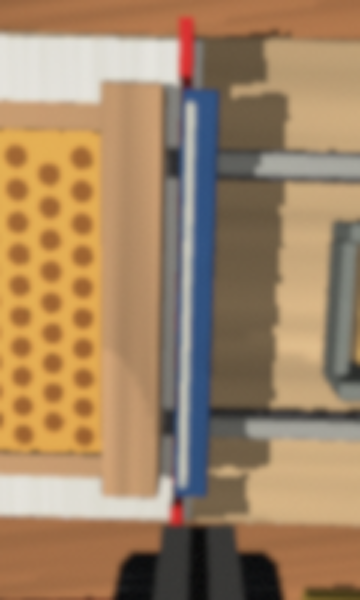

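```bash
python3 -c "
from h import *
st(); bot.job_done()"
```

```text
pos [ 0.5466 -0.0666  0.2288] rot [-179.42   -0.56   -7.19] F [ 0.99  0.76 -0.22] t 10.05
shift cm [ 2.73 10.2  14.81]
rotvec [-0.01  -0.01   0.025]
s mm 91.78
the job is handed in; nothing more can be done
```

I rolled the wheel with the closed fingertips in four strokes (two long, two short). The jaw now stands level with the gauge mark, and I handed the job in at about 10 s; no verdict is reported.

- **Jaw position:** in the last wrist picture, edge measurement puts the jaw's front face at 102.3–102.6 mm along the holder's y and the middle of the fins at 101.8–102.3 mm. That is about 0 to 0.7 mm past the mark, inside the ±2 mm limit.
- **Check that disagreed:** the network's point for the jaw edge was at 100.8 mm, about 1 mm short of the mark, with low confidence (0.56). It did not report the gauge mark in that picture. Both readings are within tolerance.
- **Comb frame and bystanders:** the fingertips touched only the wheel, pressing with up to 37 N. In the pictures the comb frame looks unmoved, but I did not measure it or the bystanders again at the end.
- **Hand:** it was about 23 cm above the table and touching nothing when I handed in.

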